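Hold the drink dispenser head over the open carafe

ROBOT

A 6-joint arm with a two-finger parallel gripper is mounted at the origin on the work surface. World frame = base frame: x ahead of the robot, y to its left, z up, the work surface at z = 0. Lengths are in m, angles in degrees, forces in N, time in s.
With the tool pointing down it reaches from about 0.375 to 0.9 m from the base axis. Payload 3.1 kg.
Tool frame: the origin (TCP) lies at the very end of the fingers, on their centre line; the grasp point (between the pads) lies 19 mm behind it; z points along the fingers, y is the line along which they close (so a half turn about z gives the same grasp; the last joint's range is limited). The gripper opens to 87 mm and grips with 3 to 60 N. Pads are 19 mm wide; open, the fingers measure 117 mm over their backs; the gripper's body (75 mm by 190 mm) begins 51 mm behind the grasp point.
Start: joints at [53.085, 30.224, 82.088, -0, 67.689, -10.227], TCP at [0.281, 0.558, 0.223] pointing down, gripper open.
Joint ranges: [-176.69, 176.69], [-43.24, 126.21], [12.49, 139.97], [-82, 262], [0, 151.66], [-163.58, 163.58]. Speed limits (degrees/s): [159.86, 159.86, 180, 180, 180, 180].

INTERFACE

Orientations are given as a 3x3 rotation matrix whose columns are the frame's x, y, z axes.
In Python, from rig import * gives the robot as it stands.
- The arm moves only by the tool jog_arm, never from a script. Its arguments are lists of equal length, an entry for each row: "delta_pos": the shift along the world's x, y, z in cm, a list of three; "turn": the turn about the world's z in degrees; "grip": the closure, from 0 (fully open) to 1 (shut). In form: {"delta_pos": [[x, y, z], ...], "turn": [turn, ...], "grip": [grip, ...]}. A call has 1 to 12 rows; each row is the pose to reach, as a shift and turn from the pose commanded when the call began; what a row does not reach only later rows make up. A row lasts 1/8 s, in which the tool goes at most 62.5 mm and 10.7 degrees, less where a joint would pass 70% of its speed; a pose out of reach is approached as far as the arm can. A call with a gripper value outside its range is refused whole. The fingers move at their own pace and stop on an object; the grip force is fixed at half the most. Time passes only in rows, so rows that repeat a pose let the fingers close. It gives the time, the measured TCP pose, the force, the opening and the grip force at its end, in the units of the state.
- read_state(): the state, without advancing time (a new reading comes with each control period).
- capture(name): name is "side" or "top"; returns a dict with "color" (384x512x3 uint8, blue, green, red), "fovy" (degrees; the focal length in pixels is half the picture's height over the tangent of half this angle, whatever the lens; pixels are square), "cx", "cy" (the principal point, pixels), "camera_from_world" (4x4, takes a point from world to camera coordinates). Camera axes: x right, y up, looking along -z (the intrinsics and any distortion apply to the point x, -y, -z); pixel columns grow to the right and rows downward; lengths in m; the calibration is good to about 2 mm. A picture is of the moment at which its call begins. There is no depth.
- hand_in(): hands the job in; it is judged then, once.
The state is a dict: "time_s": time; "joint_positions": joint angles; "qvel": joint speeds; "tau": joint torques, N m; "position": TCP position; "tcp_rot": TCP orientation; "force": force on the tool from outside, world axes, zero at the start; "moment": the same for the moment, N m; "opening": opening from 0.0 (shut) to 1.0 (fully open); "grasp_force": force on a finger pad.
Only numpy, scipy, OpenCV 4.12 (cv2) and the standard library are available. Lean on these libraries where they do the work, as an engineer would, in place of code of your own. Each camera call takes 0.05 s, during which the arm holds its last target. There are 200 camera calls.

TASK

One of the two glass carafes is shut with a wooden stopper; the other is open, with a bare blue collar in its mouth. Pick up the dispenser head from the table by the balance point of its steel arm, carry it without letting it tip, and finish while still holding it, level and still, with its rubber plug centred over the open carafe's collar and the plug's underside about 5 cm above the collar. Leave the stopper, the collar and the other things on the table where they are.

Things in the scene. Friction and masses are not known exactly. Their poses are not given: they have to be found in the camera images.
- head: Dispenser head, loose, 360 g (+-20%), standing on plug and tap. Origin: centre of the plug's underside; z up, x along the arm from plug to tap. At x = 0: dark rubber plug (32 mm diameter, z 0-22), metal flange (58 mm diameter, z 22-30), black motor housing, the heavy end (52 mm diameter, top z 78). Arm: straight steel bar, 14 mm wide, z 34-50, x 26-225 mm. The head may point any way when held.
- balance (a point): Balance point of the head: middle of the arm's section, 80 mm from the plug's axis towards the tap (54 mm beyond the housing's side), 42 mm above the plug's underside. The flat-sided arm is free to be gripped here across its 14 mm width. x points to the tap, z up.
- tap (a point): Far end of the head: centre of the underside of the brass tap (20 mm diameter, 50 mm high, with a black knob of 28 mm diameter up to 64 mm), 225 mm from the plug's axis, level with the plug's underside.
- carafe_a: Glass carafe fixed on a round grey base (120 mm diameter). Origin: centre of the base's underside, on the table; z up. Body 104 mm diameter up to 90 mm, shoulder up to 115 mm, neck 52 mm diameter, rim at 150 mm. It is the open one if the collar is on it, the shut one if the stopper is on it.
- carafe_b: The second carafe, the same as carafe_a in all respects.
- collar: Flat blue plastic collar, loose, 58 mm diameter with a 36 mm hole, resting on the rim of the open carafe, on either carafe_a or carafe_b. Origin: on its axis at rim height (150 mm above the table); its top is 8 mm higher; z up.
- stopper: Pale wooden stopper, loose, 58 mm diameter, shutting the other carafe. Origin: on its axis at rim height (150 mm above the table); its top is 22 mm higher; z up.
- tumbler: Green glass tumbler, loose bystander, 68 mm diameter, 95 mm high. Origin: centre of its underside.
- mug: White mug, loose bystander, 80 mm diameter, 90 mm high, handle to its +y. Origin: centre of its underside.
- jar: Amber glass jar with white cap, loose bystander, 72 mm diameter, 100 mm high. Origin: centre of its underside.
- spoon: Steel spoon with a wooden handle, loose bystander, 180 mm long, lying along its x. Origin: its middle, on the table.
There are look-alikes about, which are no part of the job. There is more than one size of the stopper; the one meant has the size given above.

How it is judged:
By the outcome, as a careful person would: the job done as asked, in the order asked, and still so for the second after the job is handed in, while the arm keeps its last pose, push and grip.
It also fails if it takes over 43 s, if anything falls off the work surface, if the arm or the gripper's body presses on something with over 40 N, if the wrist force passes 120 N, or if a joint passes its speed limit or range.

## Working session

There is one attempt and no reset: what is moved stays moved. The work goes in short steps, Python scripts to look and compute and a tool call to move; the robot and the scene stay as the last step left them, time stands still between calls to the robot, and variables do not carry over. Pictures are saved under pics/ and viewed, at most 10 in all, crops included, and the job is handed in when it is done.

Besides the shell and the picture viewer there is one more tool, called after "Call:" as name([rows], argument=value, ...), one row to a line, values as JSON. jog_arm: Moves the arm, as the interface text tells. Its arguments: {"type":"object","properties":{"delta_pos":{"type":"array"},"turn":{"type":"array"},"grip":{"type":"array"}},"required":["delta_pos","turn","grip"]}

```bash
mkdir -p pics; ls
cat > h.py <<'E'
from rig import *
import numpy as np, cv2
def shot(n,f):
    c=capture(n); cv2.imwrite('pics/'+f+'.png',c['color']); np.save('pics/'+f+'.npy',c,allow_pickle=True); return c
def load(f): return np.load('pics/'+f+'.npy',allow_pickle=True).item()
E
python3 - <<'E'
from h import *
for n in('side','top'):
    c=shot(n,n+'0'); print(n,{k:v for k,v in c.items() if k!='color'})
s=read_state();print(s)
E
```

```text
pics
side {'fovy': 44.46618341258349, 'cx': 250.1292523872047, 'cy': 193.62125061605929, 'camera_from_world': array([[ 0.76497156, -0.64399377, -0.00951507, -0.41355791],
       [ 0.42182174,  0.48978986,  0.76300217, -0.35472815],
       [-0.48670826, -0.58768862,  0.64632589, -1.05827151],
       [ 0.        ,  0.        ,  0.        ,  1.        ]])}
top {'fovy': 57.22294685028629, 'cx': 254.22989342624828, 'cy': 191.6642853371865, 'camera_from_world': array([[ 0.02089644, -0.99927262,  0.03189951,  0.00172633],
       [ 0.98523553,  0.0260048 ,  0.16921793, -0.56411675],
       [-0.16992439,  0.02789247,  0.98506229, -0.92660888],
       [ 0.        ,  0.        ,  0.        ,  1.        ]])}
{'time_s': 0.1, 'joint_positions': array([ 5.30844494e+01,  3.02722587e+01,  8.21470397e+01,  9.23906779e-05,
        6.76886376e+01, -1.02274048e+01]), 'qvel': array([ 0.04964161, -0.15732396, -0.15302385,  0.02861575, -0.04453328,
       -0.01818462]), 'tau': array([ 3.09988154e-04, -4.40987313e+01, -1.77150643e+01,  6.35073963e-02,
        5.34385024e-02, -4.31701233e-05]), 'position': array([0.28029608, 0.55791286, 0.22169542]), 'tcp_rot': array([[-8.93463865e-01,  4.49133654e-01, -1.13269531e-03],
       [ 4.49134957e-01,  8.93462660e-01, -1.50527237e-03],
       [ 3.35952487e-04, -1.85363952e-03, -9.99998226e-01]]), 'force': array([0.07975567, 0.45595351, 0.60299134]), 'moment': array([0.00050007, 0.0383118 , 0.01027335]), 'grasp_force': 0.0, 'opening': 0.9983460759672751}
```

View pics/side0.png

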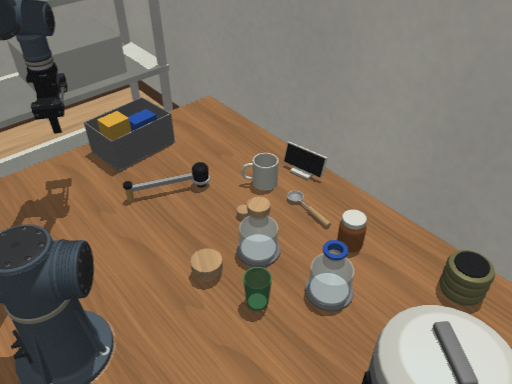

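View pics/top0.png

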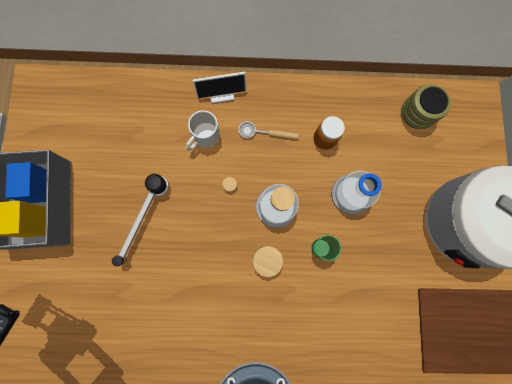

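Side: head housing at (200,175), tap at (128,190); blue collar at (335,250); stopper at (258,206). Top: housing (156,184), tap (118,261); collar (370,184) on the right carafe; stopper (283,198) on the left one.

Look-alikes for the head are none real (the spoon at top (268,133) is the only other bar). For the collar there is the blue block in the bin (25,182), and for the open mouth the green-black jar (433,98). For the stopper there are the loose discs at (268,262) and (230,185). I choose the black-housing/steel-arm item and the blue ring on the glass carafe.

```bash
cat >> h.py <<'E'
def ray(c,p):
    f=c['color'].shape[0]/2/np.tan(np.radians(c['fovy']/2)); T=c['camera_from_world']
    d=np.array([(p[0]-c['cx'])/f,-(p[1]-c['cy'])/f,-1]); R=T[:3,:3]; return -R.T@T[:3,3],R.T@d
def onz(c,p,z):
    o,d=ray(c,p); return o+d*(z-o[2])/d[2]
def tri(c1,p1,c2,p2):
    o1,d1=ray(c1,p1);o2,d2=ray(c2,p2)
    s=np.linalg.lstsq(np.c_[d1,-d2],o2-o1,rcond=None)[0]
    a,b=o1+s[0]*d1,o2+s[1]*d2; return (a+b)/2,np.linalg.norm(a-b)*1000
def blobs(c,mask,box,minA=15):
    m=np.zeros(mask.shape,np.uint8);x0,y0,x1,y1=box;m[y0:y1,x0:x1]=mask[y0:y1,x0:x1]
    n,l,s,ce=cv2.connectedComponentsWithStats(m)
    return [(s[i,4],s[i,:4].tolist(),ce[i].round(2).tolist(),(l==i).astype(np.uint8)) for i in range(1,n) if s[i,4]>=minA]
def fitel(m):
    k=max(cv2.findContours(m,cv2.RETR_EXTERNAL,cv2.CHAIN_APPROX_NONE)[0],key=len); return cv2.fitEllipse(cv2.convexHull(k))
E
python3 - <<'E'
from h import *
s,t=load('side0'),load('top0')
def hsv(c): return cv2.cvtColor(c['color'],cv2.COLOR_BGR2HSV)
def blue(c): return cv2.inRange(hsv(c),(105,130,60),(130,255,255))
P={}
for c,box in((s,(310,230,360,270)),(t,(350,165,390,205))):
    b=max(blobs(c,blue(c),box),key=lambda b:b[0]); e=fitel(b[3]); print('collar',b[:3],e,onz(c,e[0],.154)); P[id(c)]=e[0]
print(tri(s,P[id(s)],t,P[id(t)]))
def dark(c): return cv2.inRange(c['color'],(0,0,0),(60,60,60))
for c,boxes in((s,((185,155,220,192),(115,172,140,205))),(t,((138,165,175,205),(105,248,132,272)))):
  for box in boxes:
    for b in blobs(c,dark(c),box): print('dark',b[:3],fitel(b[3]))
a=cv2.resize(t['color'][160:275,95:195],None,fx=5,fy=5,interpolation=cv2.INTER_CUBIC)
b=cv2.resize(s['color'][150:210,110:225],None,fx=2.5,fy=2.5,interpolation=cv2.INTER_CUBIC)
o=np.zeros((575,800,3),np.uint8);o[:,:500]=a;o[:150,500:787]=b[:,:287]
d=cv2.resize(t['color'][155:215,340:400],None,fx=5,fy=5,interpolation=cv2.INTER_CUBIC);o[200:500,500:800]=d
cv2.imwrite('pics/crop0.png',o)
E
```

```text
collar (np.int32(332), [323, 240, 25, 20], [335.13, 249.12]) ((335.0301208496094, 249.46800231933594), (19.38498306274414, 24.654706954956055), 99.86815643310547) [ 0.57083647 -0.26907191  0.154     ]
collar (np.int32(274), [359, 174, 22, 22], [370.06, 184.14]) ((369.59979248046875, 184.25970458984375), (21.384445190429688, 22.76206398010254), 135.35899353027344) [ 0.5720268  -0.26992285  0.154     ]
(array([ 0.57138433, -0.26941121,  0.15423429]), np.float64(1.3713543899742155))
dark (np.int32(259), [192, 163, 16, 19], [199.83, 171.95]) ((199.90911865234375, 171.91754150390625), (16.575925827026367, 20.012006759643555), 174.47206115722656)
dark (np.int32(22), [197, 184, 9, 4], [201.14, 185.55]) ((200.95082092285156, 185.19772338867188), (3.682225465774536, 8.237627983093262), 83.62377166748047)
dark (np.int32(59), [123, 181, 9, 9], [127.32, 185.14]) ((127.37751007080078, 185.13134765625), (7.925315856933594, 8.830164909362793), 122.96743774414062)
dark (np.int32(216), [145, 174, 21, 20], [155.16, 184.49]) ((155.14683532714844, 183.6422882080078), (18.191450119018555, 20.99923324584961), 124.07405853271484)
dark (np.int32(70), [112, 257, 12, 9], [117.21, 261.2]) ((117.45809173583984, 260.7333679199219), (8.957206726074219, 11.4060697555542), 79.22747039794922)
```

View pics/crop0.png

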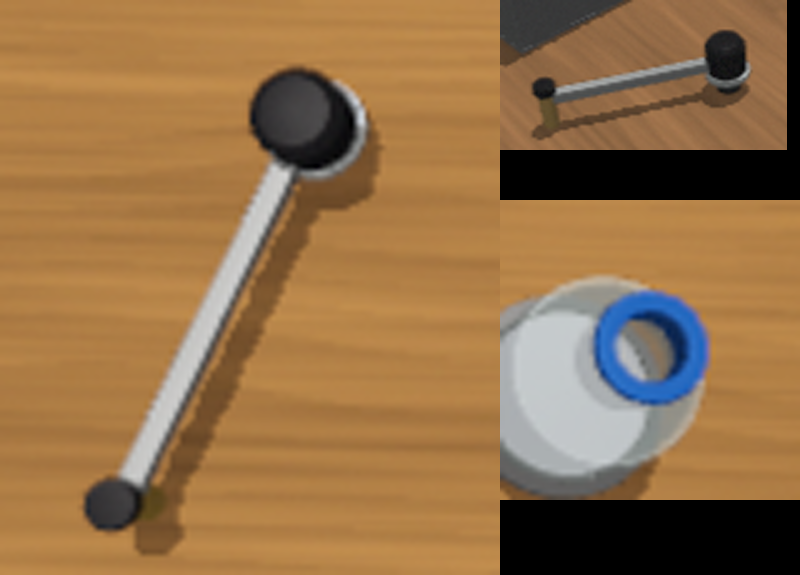

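The crop shows the black housing with steel flange, the steel bar and the brass tap with black knob: it is the dispenser head. The blue ring sits bare on the glass carafe. Both views agree on the collar at about (0.571, -0.269), z 0.154.

Run:
```python
from h import *
t=load('top0');s=load('side0')
g=cv2.cvtColor(t['color'],cv2.COLOR_BGR2HSV)
m=cv2.inRange(g,(0,0,140),(180,60,255))
b=max(blobs(t,m,(115,192,156,258)),key=lambda b:b[0]);print(b[:3])
ys,xs=np.nonzero(b[3]);vx,vy,x0,y0=cv2.fitLine(np.c_[xs,ys].astype(np.float32),cv2.DIST_HUBER,0,.01,.01).ravel()
p=np.array([x0,y0]);v=np.array([vx,vy])
A=onz(t,p-20*v,.05);B=onz(t,p+20*v,.05);u=(B-A)[:2];u/=np.linalg.norm(u)
H=onz(t,(153.2,182.2),.078)[:2];K=onz(t,(117.1,260.6),.064)[:2]
print('axis',u,np.degrees(np.arctan2(u[1],u[0])),'H',H,'K',K,np.linalg.norm(K-H),'dirHK',(K-H)/np.linalg.norm(K-H))
Kz,_=0,0
print('side K',onz(s,(127.4,184.2),.064)[:2])
d=(K-H)/np.linalg.norm(K-H); 
M=(H+K)/2; P=M-d*.1125
n=np.array([-d[1],d[0]]); print('line offset mm',1000*(A[:2]-P)@n,1000*(B[:2]-P)@n)
bal=P+.08*d; print('plug',P,'bal',bal)
r=read_state(); y=r['tcp_rot'][:2,1]; print('tool y ang',np.degrees(np.arctan2(y[1],y[0])),'head ang',np.degrees(np.arctan2(d[1],d[0])), r['position'])
print('dxy cm',100*(bal-r['position'][:2]))
```

```text
(np.int32(339), [119, 192, 34, 65], [135.56, 224.6])
axis [ 0.92811576 -0.37229175] -21.85702480837871 H [0.57726854 0.28625867] K [0.36974009 0.36866944] 0.22329261485119384 dirHK [-0.92940132  0.36907072]
side K [0.36750533 0.36581181]
line offset mm -1.9670494686750786 -1.6023520853537292
plug [0.57806196 0.2859436 ] bal [0.50370986 0.31546925]
tool y ang 63.31183684116102 head ang 158.34168250638115 [0.28029608 0.55791286 0.22169542]
dxy cm [ 22.34137793 -24.24436083]
```

Call:
jog_arm([
  [4, -4.3, 0],
  [8, -8.6, -2],
  [12, -12.9, -4],
  [16, -17.2, -6],
  [20, -21.5, -8],
  [22.4, -24.1, -10],
  [22.4, -24.1, -10],
  [22.4, -24.1, -10],
], turn=[1, 2, 3, 4, 5, 5, 5, 5], grip=[0, 0, 0, 0, 0, 0, 0, 0])

```text
time_s: 1.1
position: [0.504, 0.3177, 0.1225]
tcp_rot: [[-0.929, 0.37, -0.001], [0.37, 0.929, 0.0], [0.001, -0.0, -1.0]]
force: [0.4, 0.6, -0.9]
opening: 0.997
grasp_force: 0.0
```

Run:
```python
from h import *
t=shot('top','top1');s=shot('side','side1')
r=read_state(); y=r['tcp_rot'][:2,1]; print(r['position'],np.degrees(np.arctan2(y[1],y[0])),r['force'],r['time_s'])
o=np.zeros((600,800,3),np.uint8)
o[:,:400]=cv2.resize(t['color'][150:300,85:185],(400,600),interpolation=cv2.INTER_CUBIC)
o[:400,400:]=cv2.resize(s['color'][110:220,105:215],(400,400),interpolation=cv2.INTER_CUBIC)
cv2.imwrite('pics/crop1.png',o)
```

```text
[0.50387738 0.31858782 0.12312548] 68.40818854564459 [ 0.14831723 -0.14587037  0.1910199 ] 1.2
```

View pics/crop1.png

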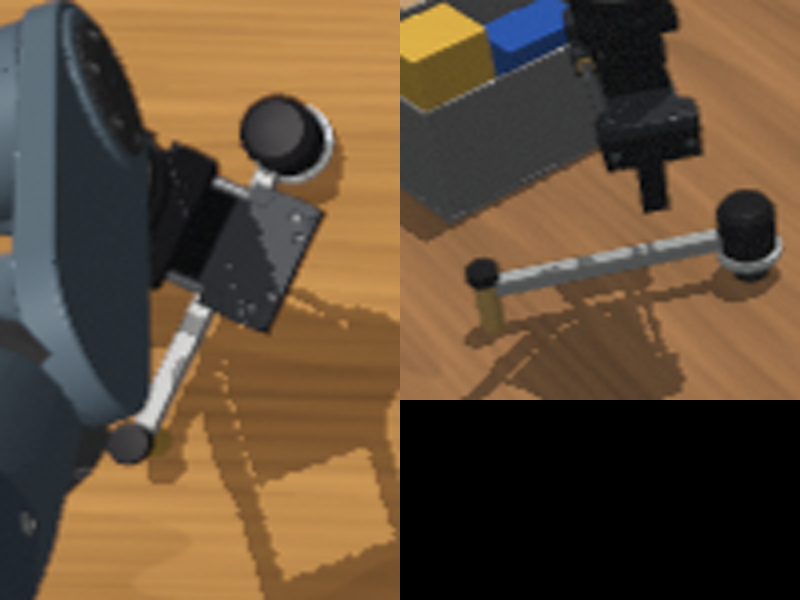

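The gripper hovers over the arm, about a third of the way from the housing (top crop: gripper at (265,250) between housing (280,135) and tap (130,443)), and the fingers straddle the bar. I'll descend and grip.

Call:
jog_arm([
  [0, -0.1, -3],
  [0, -0.1, -6],
  [0, -0.1, -8.5],
  [0, -0.1, -10],
  [0, -0.1, -10],
  [0, -0.1, -10],
  [0, -0.1, -10],
  [0, -0.1, -10],
  [0, -0.1, -10],
  [0, -0.1, -10],
  [0, -0.1, -10],
], turn=[0, 0, 0, 0, 0, 0, 0, 0, 0, 0, 0], grip=[0, 0, 0, 0, 0, 1, 1, 1, 1, 1, 1])

```text
time_s: 2.58
position: [0.5047, 0.3164, 0.0225]
tcp_rot: [[-0.929, 0.37, -0.0], [0.37, 0.929, -0.0], [0.0, -0.0, -1.0]]
force: [0.4, 0.2, 0.7]
opening: 0.404
grasp_force: 0.0
```

Call:
jog_arm([
  [0, 0, 0],
  [0, 0, 0],
  [0, 0, 0],
  [0, 0, 0],
  [0, 0, 0],
  [0, 0, 0],
], turn=[0, 0, 0, 0, 0, 0], grip=[1, 1, 1, 1, 1, 1])

```text
time_s: 3.32
position: [0.5047, 0.3165, 0.0225]
tcp_rot: [[-0.929, 0.37, 0.0], [0.37, 0.929, 0.0], [-0.0, 0.0, -1.0]]
force: [0.7, 1.3, -0.6]
opening: 0.16
grasp_force: 30.0
```

Opening of 0.16 is 14 mm, which matches the bar. I'll lift gently and check for tilt.

Call:
jog_arm([
  [0, 0, 0.5],
  [0, 0, 1.5],
  [0, 0, 3],
  [0, 0, 5],
  [0, 0, 7],
  [0, 0, 8],
  [0, 0, 8],
  [0, 0, 8],
], turn=[0, 0, 0, 0, 0, 0, 0, 0], grip=[1, 1, 1, 1, 1, 1, 1, 1])

```text
time_s: 4.32
position: [0.5041, 0.3162, 0.102]
tcp_rot: [[-0.929, 0.37, -0.001], [0.37, 0.929, -0.001], [0.001, -0.001, -1.0]]
force: [-0.2, 0.2, -4.5]
opening: 0.156
grasp_force: 30.0
```

Run:
```python
from h import *
t=shot('top','top2');s=shot('side','side2')
r=read_state(); print(r['position'],r['force'],r['moment'],r['opening'])
o=np.zeros((600,800,3),np.uint8)
o[:,:400]=cv2.resize(t['color'][150:300,85:185],(400,600),interpolation=cv2.INTER_CUBIC)
o[:400,400:]=cv2.resize(s['color'][100:210,105:215],(400,400),interpolation=cv2.INTER_CUBIC)
cv2.imwrite('pics/crop2.png',o)
```

```text
[0.50401551 0.31615464 0.10171738] [ 0.32813633 -0.72592384 -4.46454299] [-0.03399434  0.03763401 -0.05596202] 0.16227978766233284
```

View pics/crop2.png

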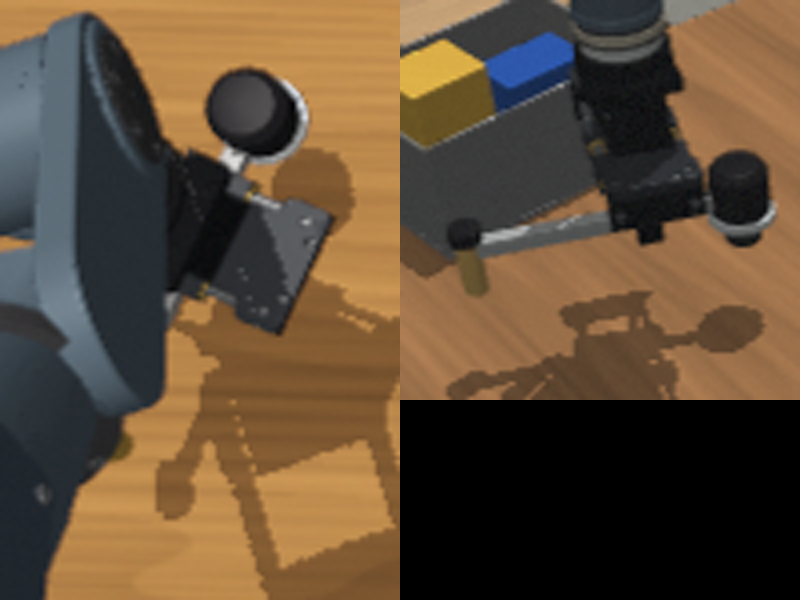

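Lifted: in the side crop the housing (738,190) and knob (465,235) hang clear with the arm apparently level. I'll check this numerically by comparing blob shifts with a pure 8 cm lift.

```bash
cat >> h.py <<'E'
def proj(c,X):
    f=c['color'].shape[0]/2/np.tan(np.radians(c['fovy']/2));T=c['camera_from_world'];q=T[:3,:3]@X+T[:3,3]
    return np.array([c['cx']-f*q[0]/q[2],c['cy']+f*q[1]/q[2]])
def dark(c,v=60): return cv2.inRange(c['color'],(0,0,0),(v,v,v))
E
python3 - <<'E'
from h import *
s0,s,t0,t=[load(k) for k in('side0','side2','top0','top2')]
D=np.array([0,0,.0797])
for nm,c0,p0,z,c,box in(('housing',s0,(199.9,171.95),.055,s,(300-0,0,0,0)),):
    pass
for nm,p0,z,box in(('housing',(199.83,171.95),.055,(300*0+199,135,225,168)),('knob',(127.32,185.14),.057,(114,155,131,176))):
    X=onz(s0,p0,z); print(nm,'pred',proj(s,X+D))
    for b in blobs(s,dark(s),box): print(b[:3])
X=onz(t0,(155.16,184.49),.055);print('top housing pred',proj(t,X+D))
for b in blobs(t,dark(t),(133,163,164,192)): print(b[:3])
E
```

```text
housing pred [197.74953392 150.99886792]
(np.int32(123), [199, 142, 7, 20], [201.75, 151.54])
knob pred [122.4314378  163.92451393]
(np.int32(152), [115, 155, 16, 14], [122.53, 161.32])
top housing pred [147.37123976 178.48086805]
(np.int32(232), [137, 168, 23, 21], [148.38, 179.29])
(np.int32(19), [133, 188, 8, 4], [135.58, 190.11])
```

Level to within about 1 mm. The orientation can stay as it is: the grasp target is collar − (0.074, −0.030) ≈ (0.497, −0.240). First I raise well above the stopper, then traverse.

Call:
jog_arm([
  [0, 0, 1],
  [0, -0.5, 3],
  [0, -1.5, 6],
  [0, -3, 9],
  [0, -5, 12],
  [0, -7.5, 15],
  [0, -10.5, 17],
  [0, -13.5, 18],
  [0, -16.5, 18],
  [0, -19.5, 18],
  [0, -22.5, 18],
  [0, -25.5, 18],
], turn=[0, 0, 0, 0, 0, 0, 0, 0, 0, 0, 0, 0], grip=[1, 1, 1, 1, 1, 1, 1, 1, 1, 1, 1, 1])

```text
time_s: 5.92
position: [0.5043, 0.0605, 0.2829]
tcp_rot: [[-0.929, 0.37, 0.0], [0.37, 0.929, -0.0], [-0.0, 0.0, -1.0]]
force: [0.5, -0.8, -3.8]
opening: 0.154
grasp_force: 30.0
```

Call:
jog_arm([
  [0, -3, 0],
  [0, -6, 0],
  [0, -9, 0],
  [0, -12, 0],
  [-0.2, -15, 0],
  [-0.4, -18, 0],
  [-0.7, -21, 0],
  [-0.7, -24, 0],
  [-0.7, -26.5, 0],
  [-0.7, -28.5, 0],
  [-0.7, -29.6, 0],
  [-0.7, -30.1, 0],
], turn=[0, 0, 0, 0, 0, 0, 0, 0, 0, 0, 0, 0], grip=[1, 1, 1, 1, 1, 1, 1, 1, 1, 1, 1, 1])

```text
time_s: 7.42
position: [0.4976, -0.2397, 0.2825]
tcp_rot: [[-0.929, 0.37, -0.0], [0.37, 0.929, 0.001], [0.0, 0.0, -1.0]]
force: [-0.1, -0.2, -4.6]
opening: 0.157
grasp_force: 30.0
```

Call:
jog_arm([
  [0, 0, 0],
  [0, 0, 0],
  [0, 0, 0],
], turn=[0, 0, 0], grip=[1, 1, 1])

```text
time_s: 7.8
position: [0.4977, -0.2389, 0.2826]
tcp_rot: [[-0.929, 0.369, -0.0], [0.369, 0.929, 0.0], [0.0, 0.0, -1.0]]
force: [-0.7, -0.7, -3.5]
opening: 0.155
grasp_force: 30.0
```

Run:
```python
from h import *
t=shot('top','top3');s=shot('side','side3')
r=read_state(); print(r['position'],r['tcp_rot'][:,2],r['force'],r['moment'],r['opening'],r['time_s'])
o=np.zeros((600,800,3),np.uint8)
o[:,:400]=cv2.resize(t['color'][110:260,300:400],(400,600),interpolation=cv2.INTER_CUBIC)
o[:,400:]=cv2.resize(s['color'][120:315,250:380],(400,600),interpolation=cv2.INTER_CUBIC)
cv2.imwrite('pics/crop3.png',o)
```

```text
[ 0.49772391 -0.2391483   0.28260515] [ 2.59377656e-05  9.15063757e-05 -9.99999995e-01] [ 0.17734077  0.04979718 -3.76718943] [ 0.01467139 -0.00466763  0.04479898] 0.15555065001082943 7.9
```

View pics/crop3.png

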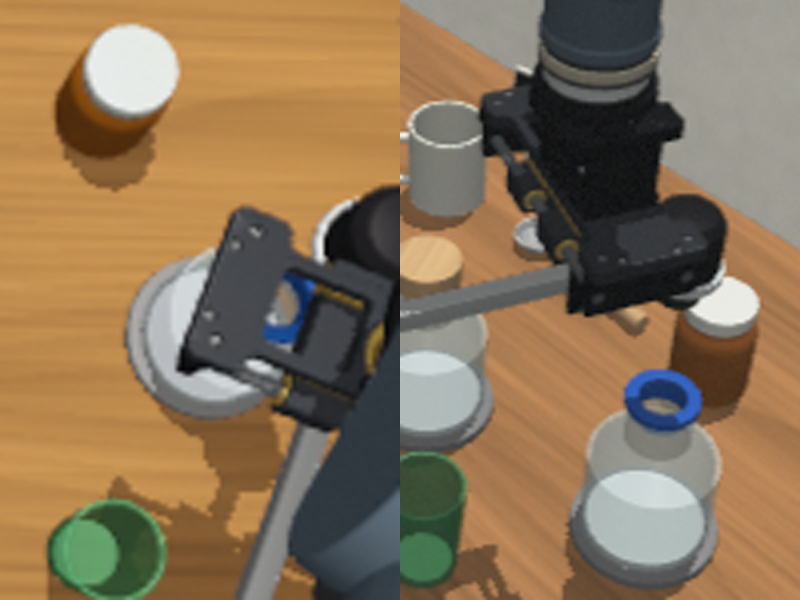

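The head is above the collar side: the housing is at top crop (370,225), partly hidden behind the gripper in the side view (695,240), and the collar is undisturbed at (663,400). The other things look untouched. I'll lower it to 5 cm.

Call:
jog_arm([
  [0, 0, -0.5],
  [0, 0, -1.5],
  [0, 0, -2.7],
  [0, 0, -3.9],
  [0, 0, -4.8],
  [0, 0, -5.2],
  [0, 0, -5.2],
  [0, 0, -5.2],
  [0, 0, -5.2],
], turn=[0, 0, 0, 0, 0, 0, 0, 0, 0], grip=[1, 1, 1, 1, 1, 1, 1, 1, 1])

```text
time_s: 9.02
position: [0.4979, -0.2398, 0.231]
tcp_rot: [[-0.929, 0.37, 0.001], [0.37, 0.929, -0.001], [-0.001, -0.0, -1.0]]
force: [-0.2, 0.6, -4.5]
opening: 0.155
grasp_force: 30.0
```

Run:
```python
from h import *
t=shot('top','top4');s=shot('side','side4')
r=read_state(); print(r['position'],r['force'],r['opening'],r['time_s'])
C=np.array([.5714,-.2695,.158]);d=np.array([-.929,.369,0])
o=np.zeros((600,800,3),np.uint8);ims={}
for c,n in((t,'t'),(s,'s')):
    im=cv2.resize(c['color'],None,fx=6,fy=6,interpolation=cv2.INTER_CUBIC)
    def ring(z,rad,col,off=0):
        k=np.array([proj(c,np.array([C[0]+rad*np.cos(a),C[1]+rad*np.sin(a),z])+off*d) for a in np.linspace(0,6.28,60)])
        cv2.polylines(im,[np.int32((k+.5)*6)],True,col,1)
    ring(.208,.016,(0,255,255)); ring(.238,.029,(0,255,0)); ring(.286,.026,(255,0,255)); ring(.272,.014,(0,0,255),.225); ring(.158,.029,(255,255,0))
    ims[n]=im
o[:,:400]=ims['t'][6*132:6*132+600,6*345:6*345+400]
o[:,400:]=ims['s'][6*162:6*162+600,6*302:6*302+400]
cv2.imwrite('pics/crop4.png',o)
k=ims['s']; q=np.int32(6*proj(s,C+.225*d+[0,0,.09]));q2=np.int32(6*proj(t,C+.225*d+[0,0,.09]));print(q/6,q2/6)
w=np.zeros((300,600,3),np.uint8);w[:,:300]=k[q[1]-150:q[1]+150,q[0]-150:q[0]+150];w[:,300:]=ims['t'][q2[1]-150:q2[1]+150,q2[0]-150:q2[0]+150]
cv2.imwrite('pics/crop5.png',w)
```

```text
[ 0.49781344 -0.23969705  0.23088588] [ 0.03100647 -0.05981619 -4.18063033] 0.1565917428636587 9.125
[241.         244.16666667] [349.83333333 271.5       ]
```

View pics/crop4.png

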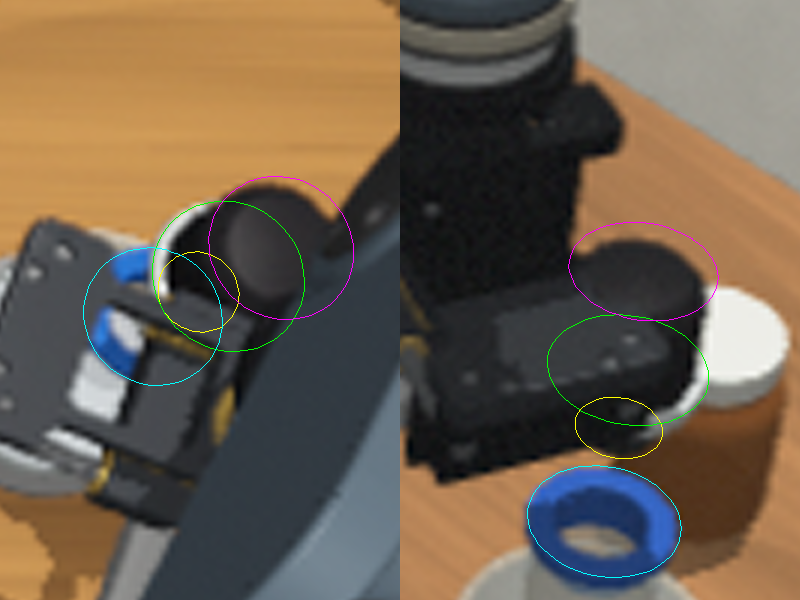

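View pics/crop5.png

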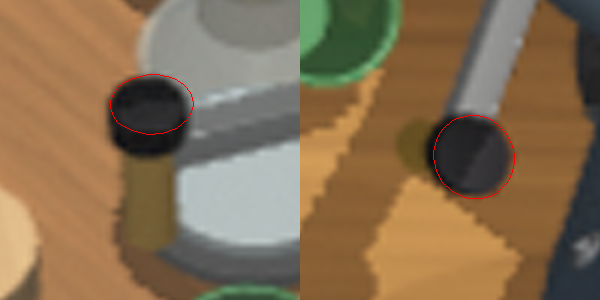

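The knob matches its predicted red ring (within 1 px in both views). The housing top sits a little inside or below its ring, perhaps because its top is rounded. I'll compare the same overlay with the starting picture to tell rounding from tilt.

Run:
```python
from h import *
d=np.array([-.929,.369,0])
G0=np.array([.5047,.3165,.0225]);G1=np.array([.4978,-.2397,.2308])
P0=np.array([.5784,.2870,0]);P1=P0+G1-G0;print('plug now (nominal)',P1)
o=np.zeros((600,800,3),np.uint8)
for i,(f,P) in enumerate((('side0',P0),('side4',P1),('top0',P0),('top4',P1))):
    c=load(f);im=cv2.resize(c['color'],None,fx=8,fy=8,interpolation=cv2.INTER_CUBIC)
    for z,rad,col in((0,.016,(0,255,255)),(.026,.029,(0,255,0)),(.078,.026,(255,0,255))):
        k=np.array([proj(c,P+[rad*np.cos(a),rad*np.sin(a),z]) for a in np.linspace(0,6.28,60)])
        cv2.polylines(im,[np.int32((k+.5)*8)],True,col,1)
    q=np.int32(8*proj(c,P+[0,0,.045]))
    w=im[q[1]-150:q[1]+150,q[0]-200:q[0]+200]; w=cv2.convertScaleAbs(w,alpha=1.8,beta=10)
    o[300*(i//2):300*(i//2)+300,400*(i%2):400*(i%2)+400]=w
cv2.imwrite('pics/crop6.png',o)
```

```text
plug now (nominal) [ 0.5715 -0.2692  0.2083]
```

View pics/crop6.png

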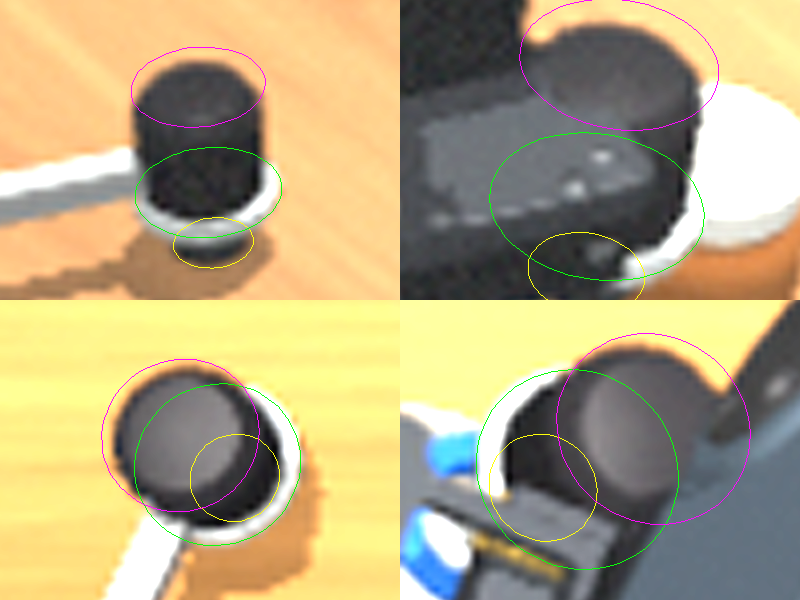

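The offset is the same at the start and now, so it is the housing's rounded top and not tilt. The flange matches its green ring in all four panels (top view left edge at 477; side view right edge at 704). The plug is at (0.5715, −0.269), z 0.208, against the collar at (0.571, −0.2695) with its top at 0.158.

```bash
python3 -c "
from rig import *
print(read_state()['qvel']); print(hand_in())"
```

```text
[ 0.10796831  0.06044806  0.08145251 -0.03850512 -0.01591259  0.08925784]
the job is handed in; nothing more can be done
None
```

The job is handed in: the arm holds the dispenser head by its balance point, level and still, with the plug centred over the open carafe's collar (within about 1 mm nominally) and its underside about 5 cm above it; nothing else was touched.

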